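# Make up two sampling kits from the bench stock

### The arm

A 6-joint arm with a two-finger parallel gripper is mounted at the origin on the work surface. World frame = base frame: x ahead of the robot, y to its left, z up, the work surface at z = 0. Lengths are in mm, angles in rad, forces in N, time in s.
With the tool pointing down it reaches from about 150 to 775 mm from the base axis. Payload 6.1 kg.
Tool frame: the origin (TCP) lies at the very end of the fingers, on their centre line; the grasp point (between the pads) lies 19 mm behind it; z points along the fingers, y is the line along which they close (so a half turn about z gives the same grasp; the last joint's range is limited). The gripper opens to 85 mm and grips with 20 to 120 N. Pads are 22 mm wide; open, the fingers measure 114 mm over their backs; the gripper's body (76 mm by 85 mm) begins 54 mm behind the grasp point. The pads swing forward as they close: fully open they stand 13 mm farther back than shut.
Start: joints at [1.162, 0.126, -0.04, 1.405, 0, 1.571], TCP at [208.684, 481.725, 231.295] pointing down, gripper open.
Joint ranges: [-2.72, 2.72], [-0.95, 1.95], [-1.27, 1.35], [-1.78, 2.02], [-1.46, 1.47], [-3.14, 3.14]. Speed limits (rad/s): [2.39, 2.39, 3.01, 3.14, 3.14, 3.14].

### API

Orientations are given as a 3x3 rotation matrix whose columns are the frame's x, y, z axes.
In Python, from bench import * gives the robot as it stands. Calls block until the motion is done:
- move_ptp(position, orientation): joint-space move of the TCP to a pose.
- move_straight(position, orientation=None, rate=150, threshold=None): straight line of the TCP; orientation=None keeps the orientation; rate is the mean speed in mm/s. With threshold (N) it stops when the force on the tool has changed by that much, and returns True; else False.
- set_joints(angles): joint-space move.
- move_gripper(opening, squeeze=None): finger opening in mm; squeeze is the grip in N (None keeps the last); returns when the fingers have stopped.
- wait(seconds).
- ik(position, orientation): joint angles nearest the present ones, or None.
- state(): the state.
- grab_frame(name): name is "scene" or "top" or "wrist"; returns the picture (384x512x3 uint8, red, green, blue); there is no depth.
- camera_model(name): a dict with "intrinsics" (3x3 intrinsics, pixels), "D" ([k1, k2, p1, p2, k3] as OpenCV has them; the pictures are not rectified), "world_to_cam" (4x4, takes a point from world to camera coordinates); the wrist camera has in their place "hand_eye" (4x4, takes a point from camera to tool coordinates, whose origin is the TCP and whose axes are the flange's). Camera axes: x right, y down, z forward; pixel columns grow to the right and rows downward; lengths in mm; the calibration is good to about 2 mm. A picture is of the moment at which its call begins: read the wrist's pose just before it. camera_model takes no time and is no camera call.
A pose or a line that the arm cannot do raises Unreachable and nothing moves.
- sign_off(): hands the job in; it is judged then, once.
The state is a dict: "time_s": time; "qpos": joint angles; "joint_vel": joint speeds; "effort": joint torques, N m; "tool_pos": TCP position; "tcp_rot": TCP orientation; "ft_force": force on the tool from outside, world axes, zero at the start; "moment": the same for the moment, N m; "gripper_width": finger opening in mm; "gripper_force": force on a finger pad.
Only numpy, scipy, OpenCV 4.12 (cv2) and the standard library are available. Lean on these libraries where they do the work, as an engineer would, in place of code of your own. Each camera call takes 0.05 s, during which the arm holds its last target. There are 200 camera calls.

### The job

Make up the two sampling kits: the square tray gets the squat pot and the small cryobox, the oblong tray gets the bottle and the carton, one thing to a compartment, each standing upright on the tray's floor. The cryobox is behind the tall wipes canister, so first move the canister aside onto free bench, take the cryobox to its tray, and then stand the canister back centred on its dark disc. Do not tip the canister over and leave the tube rack where it is.

Things in the scene. Friction and masses are not known exactly. Their poses are not given: they have to be found in the camera images.
- canister: Tall wipes canister: upright plain white cylinder with a grey lid of the same width, diameter 64, height 130, 0.3 kg. Loose; stands on the dark disc of the stand at the start. For setting it aside: between 0.44 and 0.67 m from the robot base axis, within 45 degrees of straight ahead, nothing but the listed things stands on the bench. Origin: centre of its underside, z up.
- cryobox: Small square white box, 46 x 46, 45 high (with a 3 x 3 grid of blue cap tops on top, reaching 48, look only), about 80 g. Loose; stands on the stand behind the canister (centre 61 to 63 along the stand's +x from the disc centre, 6 to 10 clear of the canister), square within 3 degrees to the stand at the start. Origin: centre of its underside, x and y along its sides.
- pot: Squat round white specimen pot: lid diameter 44 from 26 to 42 above its base, body below it diameter 41; height 42, about 60 g. Loose, upright on the bench. Origin: centre of its underside.
- bottle: Slim amber bottle with black cap: body diameter 34 up to 44, neck 26 to 49, cap diameter 30 from 49 to 66 (top); about 80 g. Loose, upright on the bench. Origin: centre of its underside.
- carton: Oblong cardboard carton, 60 (its x) x 30 (its y), 48 high, about 50 g. Loose, upright on the bench. Origin: centre of its underside.
- square_tray: Square white open tray, fixed to the bench, 136 x 136 outside, 18 high, walls and floor 4 thick. One full-height divider 4 thick along its x axis at y = 0 makes two equal compartments, each 128 (x) by 62 (y) inside, centred at y = +33 and y = -33. Origin: centre of its underside. Empty at the start.
- oblong_tray: Oblong white open tray, fixed to the bench, 94 (its x) x 190 (its y) outside, 18 high, walls and floor 4 thick. One full-height divider 4 thick along its x axis at y = 0 makes two equal compartments, each 86 (x) by 89 (y) inside, centred at y = +46.5 and y = -46.5. Origin: centre of its underside. Empty at the start.
- stand: Flat metal stock plate, fixed to the bench, 136 (its x) x 84 (its y), 6 thick, with a dark disc of diameter 70 (0.4 proud) on it that is the canister's place. Origin: on the bench (its underside) straight below the disc's centre; the plate runs from x = -41 to x = +95, the +x side being the back, where the cryobox stands.
- tube_rack: Grey block rack 84 x 50, 30 high, holding eight short tubes with blue caps, 52 high in all, 0.25 kg. Loose, stands beyond the trays; a bystander to be left alone. Origin: centre of its underside.
There are look-alikes about, which are no part of the job. What is shaped like the carton but pink is not meant.

How it is judged (in metres and radians):
On the way, in this order (a step that is already met when the one before it is completed fails the run):
1. the canister is moved aside, off its disc (80 mm or more), upright (horizontal distance between canister and stand above 0.08 m and angle between canister's own z axis and vertical below 0.3 rad), for 0.2 s.
2. the cryobox stands in a compartment of the square tray (((x of cryobox in the frame of square_tray between -0.055 and 0.055 m and y of cryobox in the frame of square_tray between 0.008 and 0.06 m and z of cryobox in the frame of square_tray below 0.01 m and angle between cryobox's own z axis and vertical below 0.12 rad) or (x of cryobox in the frame of square_tray between -0.055 and 0.055 m and y of cryobox in the frame of square_tray between -0.06 and -0.008 m and z of cryobox in the frame of square_tray below 0.01 m and angle between cryobox's own z axis and vertical below 0.12 rad))), for 0.2 s.
3. the canister stands back on its disc (horizontal distance between canister and stand below 0.014 m and angle between canister's own z axis and vertical below 0.1 rad and z of canister in the frame of stand below 0.012 m), for 0.2 s.
At the end, for the whole second after the job is handed in: Pot and cryobox each stand upright (within 7 degrees) on the floor of the square tray, one in each compartment; bottle and carton likewise in the oblong tray; the canister stands upright on its disc, within 14 mm of its centre; all at rest (slower than 20 mm/s) (all of step 3 and ((x of cryobox in the frame of square_tray between -0.055 and 0.055 m and y of cryobox in the frame of square_tray between 0.008 and 0.06 m and z of each of cryobox, pot in the frame of square_tray below 0.01 m and angle between each of cryobox, pot's own z axis and vertical below 0.12 rad and x of pot in the frame of square_tray between -0.055 and 0.055 m and y of pot in the frame of square_tray between -0.06 and -0.008 m) or (x of cryobox in the frame of square_tray between -0.055 and 0.055 m and y of cryobox in the frame of square_tray between -0.06 and -0.008 m and z of each of cryobox, pot in the frame of square_tray below 0.01 m and angle between each of cryobox, pot's own z axis and vertical below 0.12 rad and x of pot in the frame of square_tray between -0.055 and 0.055 m and y of pot in the frame of square_tray between 0.008 and 0.06 m)) and ((x of bottle in the frame of oblong_tray between -0.04 and 0.04 m and y of bottle in the frame of oblong_tray between 0.012 and 0.085 m and z of each of bottle, carton in the frame of oblong_tray below 0.01 m and angle between each of bottle, carton's own z axis and vertical below 0.12 rad and x of carton in the frame of oblong_tray between -0.04 and 0.04 m and y of carton in the frame of oblong_tray between -0.085 and -0.012 m) or (x of bottle in the frame of oblong_tray between -0.04 and 0.04 m and y of bottle in the frame of oblong_tray between -0.085 and -0.012 m and z of each of bottle, carton in the frame of oblong_tray below 0.01 m and angle between each of bottle, carton's own z axis and vertical below 0.12 rad and x of carton in the frame of oblong_tray between -0.04 and 0.04 m and y of carton in the frame of oblong_tray between 0.012 and 0.085 m)) and linear speed of each of canister, cryobox, pot, bottle, carton below 0.02 m/s); the robot touches nothing.
It fails at once if the tube rack is moved by more than 20 mm (distance of tube_rack from where it was at the start of the episode above 0.02 m).
It fails at once if the canister is tipped over (angle between canister's own z axis and vertical above 0.8 rad).
It also fails if it takes over 136 s, if anything falls off the work surface, if the arm or the gripper's body presses on something with over 40 N, if the wrist force passes 120 N, or if a joint passes its speed limit or range.

## Working session

There is one attempt and no reset: what is moved stays moved. The work goes in short steps, each a Python script; the robot and the scene stay as the last script left them, time stands still between calls to the robot, and variables do not carry over. Pictures are saved under pics/ and viewed, at most 14 in all, crops included, and the job is handed in when it is done.

```bash
mkdir -p pics; python3 - <<'E'
from bench import *
import cv2,numpy as np
for n in("scene","top"):
    cv2.imwrite(f"pics/{n}0.png",cv2.cvtColor(grab_frame(n),cv2.COLOR_RGB2BGR))
    m=camera_model(n);print(n,np.round(m["intrinsics"],1).tolist(),m["D"],np.round(m["world_to_cam"],3).tolist())
m=camera_model("wrist");print({k:np.round(v,3).tolist() for k,v in m.items() if k!='name'})
s=state();print(s["tool_pos"],np.round(s["tcp_rot"],3).tolist(),s["time_s"])
E
```

```text
scene [[432.7, 0.0, 258.3], [0.0, 432.7, 193.8], [0.0, 0.0, 1.0]] [-0.0283281  0.         0.         0.         0.       ] [[0.831, 0.556, -0.019, -444.154], [0.358, -0.561, -0.747, -151.189], [-0.426, 0.614, -0.665, 1275.06], [0.0, 0.0, 0.0, 1.0]]
top [[354.8, 0.0, 259.9], [0.0, 354.8, 193.3], [0.0, 0.0, 1.0]] [-0.0410935  0.         0.         0.         0.       ] [[0.03, -1.0, 0.008, -12.948], [-0.995, -0.03, -0.091, 532.849], [0.091, -0.005, -0.996, 944.783], [0.0, 0.0, 0.0, 1.0]]
{'intrinsics': [[326.77, 0.0, 255.99], [0.0, 326.77, 186.843], [0.0, 0.0, 1.0]], 'D': [-0.034, 0.0, 0.0, 0.0, 0.0], 'hand_eye': [[-0.0, -0.964, -0.268, 67.698], [1.0, -0.0, 0.0, 0.289], [-0.0, -0.268, 0.964, -142.93], [0.0, 0.0, 0.0, 1.0]]}
[208.54603079 481.38337971 230.59678813] [[-0.918, 0.398, -0.001], [0.398, 0.918, -0.001], [-0.0, -0.001, -1.0]] 0.1
```

View pics/scene0.png

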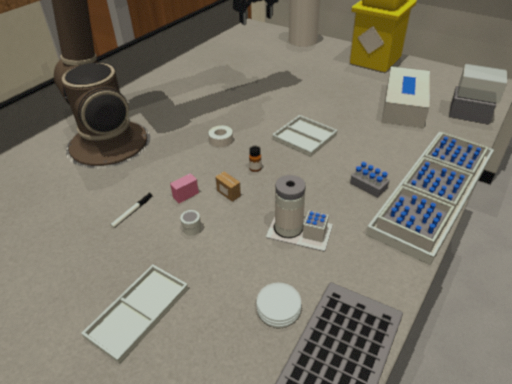

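View pics/top0.png

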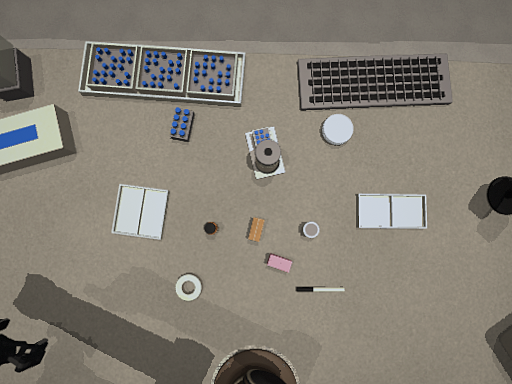

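The top view shows the stand and canister at (266,155) with the cryobox behind at (262,135). The square tray is at (140,212), the oblong tray at (392,211), the bottle at (210,228), the carton at (256,229) and the pot at (311,230). The pink look-alike is at (279,263). I'll make rough positions from both fixed cameras, then move to closer wrist views.

```bash
cat > h.py <<'E'
from bench import *
import cv2,numpy as np,json
def cam(n,s=None):
    m=camera_model(n);K=np.array(m["intrinsics"]);D=np.array(m["D"])
    if n=="wrist":
        T=np.eye(4);T[:3,:3]=s["tcp_rot"];T[:3,3]=s["tool_pos"];W=np.linalg.inv(T@np.array(m["hand_eye"]))
    else: W=np.array(m["world_to_cam"])
    return K,D,W
def ray(c,px):
    K,D,W=c;u=cv2.undistortPoints(np.array(px,float).reshape(1,1,2),K,D)[0,0]
    R=W[:3,:3];d=R.T@np.array([u[0],u[1],1]);return -R.T@W[:3,3],d/np.linalg.norm(d)
def onz(c,px,z):
    o,d=ray(c,px);return o+d*(z-o[2])/d[2]
def tri(obs):
    A=np.zeros((3,3));b=np.zeros(3)
    for c,px in obs:
        o,d=ray(c,px);P=np.eye(3)-np.outer(d,d);A+=P;b+=P@o
    p=np.linalg.solve(A,b);return p,max(np.linalg.norm((np.eye(3)-np.outer(ray(c,x)[1],ray(c,x)[1]))@(p-ray(c,x)[0])) for c,x in obs)
def proj(c,p):
    K,D,W=c;return cv2.projectPoints(np.array(p,float).reshape(-1,1,3),cv2.Rodrigues(W[:3,:3])[0],W[:3,3],K,D)[0].reshape(-1,2)
def R(a): # tool down; closing axis y at angle a (rad) from world x ; 
    y=np.array([np.cos(a),np.sin(a),0]);z=np.array([0,0,-1.]);return np.column_stack([np.cross(y,z),y,z])
def snap(name):
    s=state();im=grab_frame("wrist");cv2.imwrite(f"pics/{name}.png",cv2.cvtColor(im,cv2.COLOR_RGB2BGR))
    json.dump({"tcp_rot":np.array(s["tcp_rot"]).tolist(),"tool_pos":np.array(s["tool_pos"]).tolist()},open(f"pics/{name}.json","w"));return im
def wcam(name): return cam("wrist",{k:np.array(v) for k,v in json.load(open(f"pics/{name}.json")).items()})
E
python3 - <<'E'
from h import *
t=cam("top");s=cam("scene")
for n,a,b in [("can lid",(267,148),(290,184)),("cryo top",(262,134),(316,218)),("bottle cap",(210,227),(255,151)),("carton top",(257,227),(229,180)),("pot top",(311,229),(190,216)),("sq ctr",(140,211),(305,134)),("ob ctr",(392,211),(137,312)),("rack",(182,120),(370,175)),("pink",(280,262),(184,184))]:
    p,e=tri([(t,a),(s,b)]);print(n,p.round(1),round(e,1))
for p in [(400,0,300),(400,150,300),(400,-200,300),(330,0,330)]:
    for a in (np.pi/2,-np.pi/2): 
        q=ik(p,R(a));print(p,a,None if q is None else np.round(q,2))
E
```

```text
can lid [630.7 -12.8 137.9] 4.0
cryo top [688.6   1.4  56.1] 1.7
bottle cap [437.6 130.9  58.7] 0.1
carton top [441.9   8.8  47.9] 1.0
pot top [ 440.2 -135.4   43. ] 0.2
sq ctr [475.7 333.4  10.3] 0.8
ob ctr [ 496.7 -367.6    4.7] 0.6
rack [724.3 221.1  42.2] 2.1
pink [351.  -55.1  39.4] 0.5
(400, 0, 300) 1.5707963267948966 [ 0.   -0.1  -0.12  1.55  0.    0.  ]
(400, 0, 300) -1.5707963267948966 [ 0.   -0.1  -0.12  1.55  0.   -3.14]
(400, 150, 300) 1.5707963267948966 [ 0.36 -0.05 -0.07  1.55  0.    0.36]
(400, 150, 300) -1.5707963267948966 [ 0.36 -0.05 -0.07  1.55  0.   -2.78]
(400, -200, 300) 1.5707963267948966 [-0.46 -0.01 -0.04  1.55  0.   -0.46]
(400, -200, 300) -1.5707963267948966 [-0.46 -0.01 -0.04  1.55  0.    2.68]
(330, 0, 330) 1.5707963267948966 [ 0.   -0.22 -0.15  1.64  0.    0.  ]
(330, 0, 330) -1.5707963267948966 [ 0.   -0.22 -0.15  1.64  0.   -3.14]
```

```bash
python3 - <<'E'
from h import *
for n,y in (("wa",150),("wb",-150)):
    move_ptp((400,y,300),R(np.pi/2)); wait(.3); im=snap(n)
    cv2.imwrite(f"pics/{n}_v.png",cv2.cvtColor(cv2.resize(im,(800,600),interpolation=cv2.INTER_CUBIC),cv2.COLOR_RGB2BGR))
print(state()["time_s"],state()["tool_pos"])
E
```

```text
3.4 [ 400.20300449 -149.41427203  299.99867817]
```

View pics/wa_v.png

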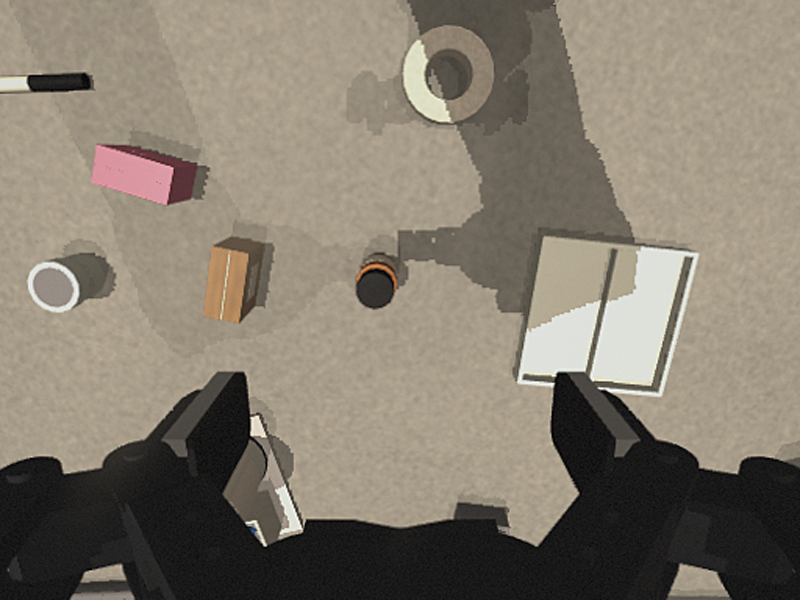

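View pics/wb_v.png

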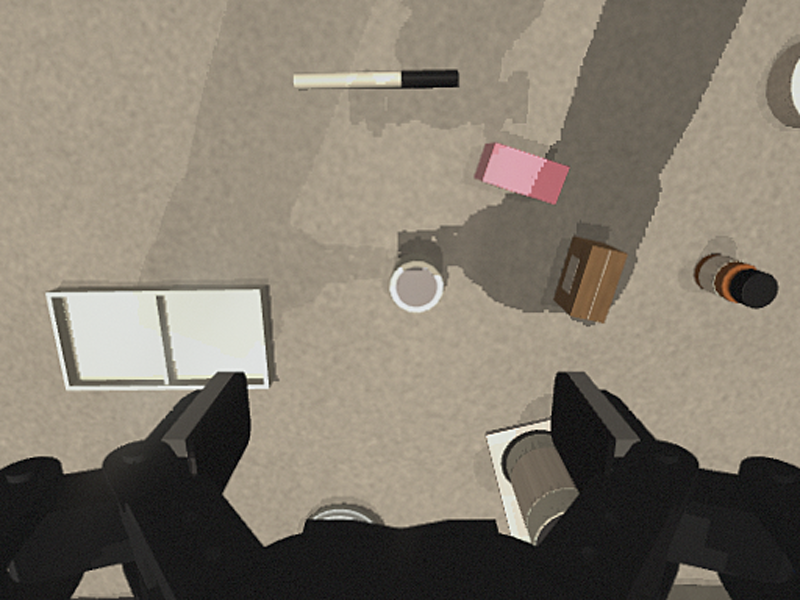

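wa (800x600) shows the carton's top at about (228,283), the bottle cap at (375,289), the pot lid at (55,286) and the square tray's corners. wb shows the pot at (417,287), the carton top at (600,283), the bottle cap at (753,288) and the oblong tray. The stand is partly hidden by the fingers, so I'll look at it with the tool turned.

```bash
python3 - <<'E'
from h import *
t=cam("top");a=wcam("wa");b=wcam("wb");k=1.5625
S=lambda p:((p[0]+.5)/k-.5,(p[1]+.5)/k-.5)
def T(n,*o):
    p,e=tri(o);print(n,p.round(1),round(e,1));return p
T("pot",(a,S((54,286))),(b,S((417,287))))
T("bottle",(a,S((376,289))),(b,S((754,288))))
for q,r in [((215,243),(597,239)),((253,249),(627,250)),((240,322),(605,324)),((204,316),(570,317))]: T("carton",(a,S(q)),(b,S(r)))
sq=[(540,231),(698,250),(661,395),(517,382)];st=[(113,233),(161,240),(168,188),(121,185)]
ob=[(47,292),(270,286),(272,388),(68,390)];ot=[(427,229),(359,229),(357,194),(425,195)]
for i,q in enumerate(sq): print("sq",onz(a,S(q),18).round(1),[onz(t,x,18).round(1).tolist()[:2] for x in st][(-i+1)%4])
for i,q in enumerate(ob): print("ob",onz(b,S(q),18).round(1),[onz(t,x,18).round(1).tolist()[:2] for x in ot][i])
T("sq ctr",(a,S((604,314.5))),(t,(140.5,211.5)))
T("ob ctr",(b,S((164,338))),(t,(392,211.5)))
# views of the stand: camera beyond, looking back
for n,p,an in (("wc",(600,130,300),0.0),("wd",(600,-150,300),np.pi)):
    for z in(an,): print(ik(p,R(z)))
E
```

```text
pot [ 439.3 -135.1   41.4] 0.6
bottle [436.1 132.   58.4] 0.3
carton [400.4   5.6  48.1] 1.5
carton [408.4  33.3  41.7] 0.4
carton [468.5  19.6  47.6] 1.0
carton [463.   -9.8  47.2] 0.5
sq [396.9 268.1  18. ] [397.7, 268.3]
sq [412.6 405.3  18. ] [412.3, 401.2]
sq [548.7 392.2  18. ] [544.8, 387.5]
sq [535.  257.3  18. ] [540.4, 256.6]
ob [ 451.  -458.9   18. ] [448.6, -461.0]
ob [ 445.4 -261.1   18. ] [443.6, -271.3]
ob [ 541.9 -265.9   18. ] [539.7, -265.2]
ob [ 545.4 -456.8   18. ] [542.7, -456.4]
sq ctr [473.4 332.7   9.4] 1.0
ob ctr [ 494.8 -363.    14. ] 1.4
[0.21336864 0.317053   0.35164923 1.60539255 0.         1.78416497]
[-0.24497866  0.32676852  0.36500639  1.60903419  0.         -1.81577499]
```

```bash
python3 - <<'E'
from h import *
ims=[]
for n,y,an in (("wd",-80,np.pi),("wc",60,0.)):
    move_ptp((640,y,300),R(an)); wait(.3); im=snap(n); ims.append(im[40:300,100:412])
m=np.hstack(ims);cv2.imwrite("pics/cd.png",cv2.cvtColor(cv2.resize(m,(800,333),interpolation=cv2.INTER_CUBIC),cv2.COLOR_RGB2BGR));print(state()["time_s"])
E
```

```text
8.1417
```

View pics/cd.png

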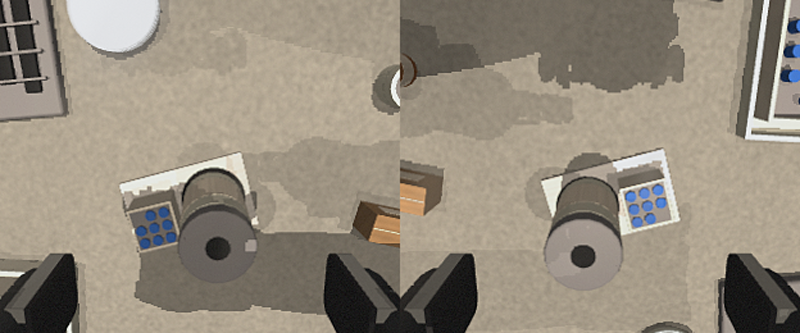

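The crop shows the lid centre at (217,244) left and (583,253) right, the cryobox top at (157,228) and (644,206), and four stand corners.

```bash
python3 - <<'E'
from h import *
d=wcam("wd");c=wcam("wc");k=800/624
S=lambda p:(((p[0]%400)+.5)/k-.5+100,(p[1]+.5)/k-.5+40)
for n,q,r in [("lid",(217,244),(583,253)),("lidhole",(217,248),(583,256)),("cryo",(157,228),(644,206))]:
    p,e=tri([(d,S(q)),(c,S(r))]);print(n,p.round(1),round(e,1))
W=np.array([onz(d,S((120,185)),6),onz(d,S((243,152)),6),onz(c,S((542,180)),6),onz(c,S((664,149)),6),onz(c,S((679,220)),6)])[:,:2]
L=np.array([[95,-42],[-41,-42],[-41,42],[95,42],[95,-42.]])
print(W.round(1).tolist())
lc,wc=L.mean(0),W.mean(0);H=(L-lc).T@(W-wc);a=np.arctan2(H[0,1]-H[1,0],H[0,0]+H[1,1])
Rm=np.array([[np.cos(a),-np.sin(a)],[np.sin(a),np.cos(a)]]);t=wc-Rm@lc
print("disc",t.round(1),"yaw",np.degrees(a).round(1),"res",(W-(L@Rm.T+t)).round(1).tolist(),"cryo exp",(t+Rm@[62,0]).round(1))
E
```

```text
lid [626.1 -14.  128.3] 0.1
lidhole [626.3 -13.5 135.2] 0.1
cryo [683.    1.4  51.7] 0.1
[[726.6, -30.8], [594.4, -66.9], [577.4, 16.0], [707.5, 49.8], [727.4, -29.7]]
disc [625.3 -14.3] yaw 14.5 res [[-1.1, 0.5], [-1.7, -1.6], [2.4, -0.1], [0.8, -0.3], [-0.4, 1.5]] cryo exp [685.3   1.2]
```

```bash
cat >> h.py <<'E'
def best(p,deg):
    q0=np.array(state()["qpos"]);c=[]
    for k in(0,180,-180):
        A=R(np.radians(deg+k));q=ik(p,A)
        if q is not None and abs(q[5])<3.1:c.append((np.abs(np.array(q)-q0).max(),k,A))
    return min(c,key=lambda x:(x[0],x[1]))[2]
def pick(x,y,z,deg,width,hover,sq=40,lift=None):
    move_gripper(width);A=best((x,y,hover),deg)
    move_ptp((x,y,hover),A);hit=move_straight((x,y,z),A,rate=120,threshold=15)
    move_gripper(0,sq);s=state()
    print("pick hit",hit,"z",round(s["tool_pos"][2],1),"w",round(s["gripper_width"],1),"F",round(s["gripper_force"],1))
    move_straight((x,y,lift or hover),A,rate=150);s=state();print(" lifted w",round(s["gripper_width"],1),"F",round(s["gripper_force"],1),"t",round(s["time_s"],1))
def place(x,y,z,deg,hover,width,up):
    A=best((x,y,hover),deg);move_ptp((x,y,hover),A)
    move_straight((x,y,z+8),A,rate=120);wait(.2)
    hit=move_straight((x,y,z-4),A,rate=25,threshold=3);s=state()
    print("place hit",hit,"z",round(s["tool_pos"][2],1),"nominal",z,"pos",np.round(s["tool_pos"][:2],1))
    move_gripper(width);move_straight((x,y,up),A,rate=150);print(" t",round(state()["time_s"],1))
E
python3 - <<'E'
from h import *
pick(625.5,-14,80,104.5,85,230,60,lift=130)
place(555,-150,74,80,130,85,240)
im=grab_frame("top");cv2.imwrite("pics/t1.png",cv2.cvtColor(cv2.resize(im[90:250,90:450],(800,356)),cv2.COLOR_RGB2BGR))
E
```

```text
pick hit False z 81.1 w 63.0 F 62.4
 lifted w 63.1 F 62.3 t 11.7
place hit True z 74.7 nominal 74 pos [ 555.3 -150.1]
 t 15.1
```

View pics/t1.png

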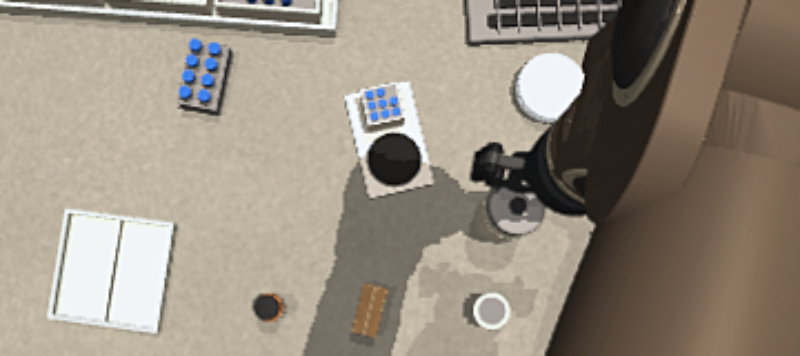

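The canister stands aside upright, and the disc is clear at crop (394,159), with the cryobox untouched behind it.

```bash
python3 - <<'E'
from h import *
t=cam("top");S=lambda p:((p[0]+.5)*.45-.5+90,(p[1]+.5)*.45-.5+90)
print("disc",onz(t,S((394,159)),6.4),"cryo",onz(t,S((382.5,104)),54), "can",onz(t,S((516,208)),130))
pick(684,1.2,23,14.5,72,230,30,lift=210)
place(470.2,297.7,21,-5.8,150,60,230)
wait(.3)
im=grab_frame("top");a=im[90:250,90:450]
b=grab_frame("scene")[100:300,150:390]
cv2.imwrite("pics/t2.png",cv2.cvtColor(np.vstack([cv2.resize(a,(675,300)),cv2.resize(b[:110],(675,300))]),cv2.COLOR_RGB2BGR))
E
```

```text
disc [625.37296296 -14.31718224   6.4       ] cryo [683.62278059   2.53543769  54.        ] can [ 552.35151072 -147.25837112  130.        ]
pick hit False z 23.7 w 45.3 F 32.4
 lifted w 45.3 F 32.0 t 20.6
place hit True z 21.4 nominal 21 pos [470.4 297.9]
 t 25.6
```

View pics/t2.png

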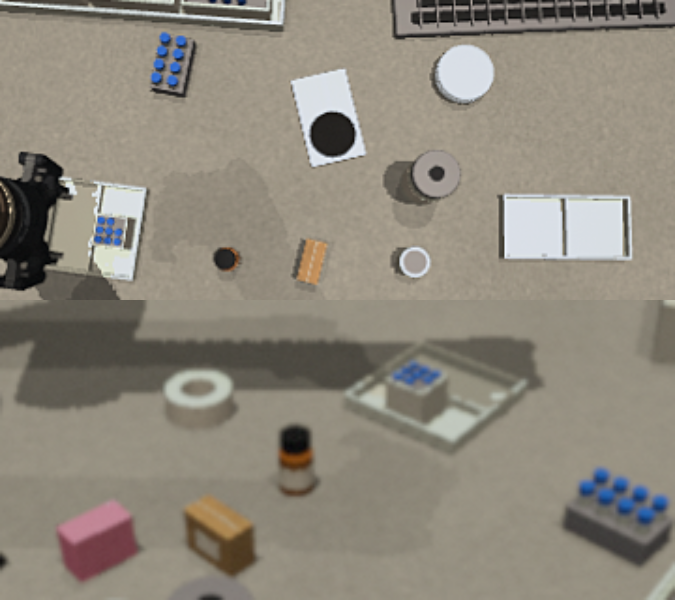

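The cryobox stands in the square tray's inner compartment at (111,231), and the canister stands at (435,173). Next: the canister back, then the pot.

```bash
python3 - <<'E'
from h import *
pick(555,-150,75,80,85,240,60,lift=130)
place(625.4,-14.2,81,104.5,130,85,240)
pick(439.3,-135.1,12,90,70,160,30,lift=170)
place(476.8,363.3,16,-5.8,170,60,170)
E
```

```text
pick hit False z 75.9 w 63.6 F 65.7
 lifted w 63.1 F 65.6 t 30.4
place hit True z 82.4 nominal 81 pos [625.8 -14.1]
 t 33.6
pick hit False z 12.7 w 43.1 F 30.2
 lifted w 42.8 F 30.5 t 37.8
place hit True z 16.3 nominal 16 pos [477.  363.5]
 t 43.1
```

```bash
python3 - <<'E'
from h import *
pick(435,12,15,76.7,60,160,25,lift=170)
place(496.5,-408.5,19,91.2,170,45,170)
pick(436.5,131.8,13,90,60,170,30,lift=180)
place(494.5,-315.5,17,91.2,180,48,190)
move_ptp((350,-100,330),R(np.pi/2));wait(.3)
im=grab_frame("top");a=im[90:250,90:450]
b=grab_frame("scene")
cv2.imwrite("pics/t3.png",cv2.cvtColor(np.vstack([cv2.resize(a,(675,300)),np.hstack([cv2.resize(b[100:250,220:370],(300,300)),cv2.resize(b[240:384,50:230],(375,300))])]),cv2.COLOR_RGB2BGR))
print(state()["time_s"])
E
```

```text
pick hit False z 15.6 w 29.4 F 25.7
 lifted w 29.7 F 25.2 t 48.0
place hit True z 19.3 nominal 19 pos [ 496.7 -408.7]
 t 52.9
pick hit False z 13.6 w 33.1 F 29.6
 lifted w 32.8 F 29.9 t 58.3
place hit True z 17.4 nominal 17 pos [ 494.8 -315.7]
 t 63.5
65.0583
```

View pics/t3.png

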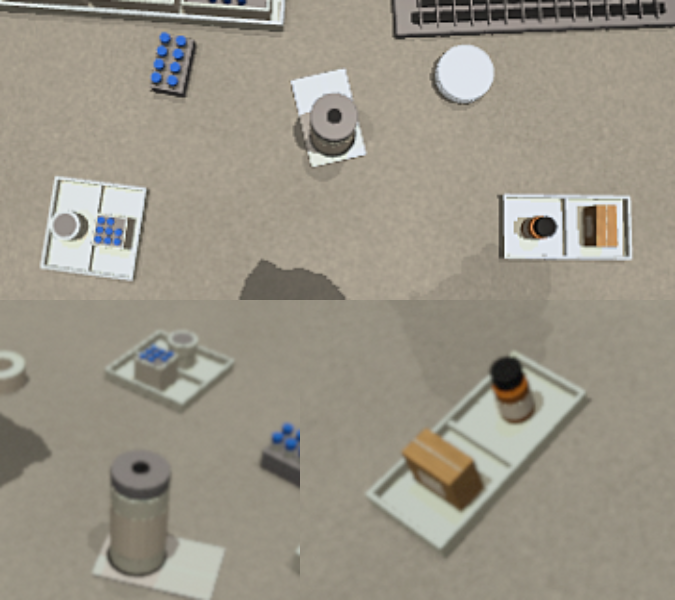

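All four things stand upright in their own compartments and the canister is on its disc. I'll check its centring numerically, then hand in.

```bash
python3 - <<'E'
from h import *
t=cam("top")
for v,z in((116,136),(117,136)): print(onz(t,((334.5)*360/675-.5+90,(v+.5)*160/300-.5+90),z)-[625.4,-14.2,0])
p=onz(t,(334.5*360/675+89.5,116.5*160/300+89.5),136)
if np.hypot(p[0]-625.4,p[1]+14.2)<9: print(sign_off())
E
```

```text
[8.20392225e-02 1.31862085e+00 1.36000000e+02]
[ -1.24138289   1.28223615 136.        ]
the job is handed in; nothing more can be done
None
```

The job is handed in: both kits are made up, and the canister is back on its disc within about 2 mm of centre by the top camera, at about 65 s of the 136 s allowed; the verdict itself was not shown to me.

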